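# Trip the pawl and let the mould lift down on its crank

## Task

A filled chocolate mould stands on the raised table of the hand-cranked bench lift, held up by the ratchet pawl. Throw the trip lever with the red knob fully over to its release side, take the weight on the crank just enough for the pawl to spring clear (do not wind the table up any farther), then let the crank turn back slowly under control until the table rests gently on its stop, and let go. Do not let the table run away or press it hard onto the stop, and leave the mould on the table and the bowl, bottle and brush pot on the bench where they are.

Things in the scene. Friction and masses are not known exactly. Their poses are not given: they have to be found in the camera images.
- lift: Bench lift, bolted down; place and yaw vary. Origin: on the bench under the crank shaft, in the outer face of the grey gear plates. Its axes: x away from the robot's side, +y the crank side, -y the table side, z up; 'lift (..)' below is mm in this frame. Base plate x -110..110, y 20..-420, 12 high. Gear plates x -80..70, y 0..-50, 182 high, with an ear to 220 high at x = -23.
- mast_top (a point): Top centre of the lift's square aluminium mast, 50 x 50 mm, at lift (0, -80), 410 mm high. A steel toothed rack stands beside it between the gear plates at lift x = -50, y = -35, up to 305 mm high at the start; it goes down with the table.
- shaft (a point): Point on the crank shaft's axis in the mid-plane of the ratchet wheel, lift (0, 15, 140). The axis is level, along the lift's y. Ratchet wheel: 16 teeth, 43 mm tip radius, 12 mm thick.
- crank (a joint): Crank angle q in rad: 0 at the start, positive as it turns back and the table sinks (40 mm per rad), negative as it winds up. The handle's axis is 90 mm from the shaft's axis, at lift x = 90 cos(140 deg + q), z = 140 + 90 sin(140 deg + q) mm: at the start on the robot's side, 40 deg above level, then down. Held only by the pawl or a hand, or once the table has landed.
- handle (a point): Middle of the crank's black handle: a sleeve 26 mm thick, 106 long, level along the lift's y (lift y 45 to 151, this point 100), free to spin on its pin, so fingers pointing down can keep hold of it while the crank turns. The crank arm is at lift y 30 to 42; else nothing is near. The load drives the handle in its turning-back direction with about 7 to 13 N, not known beforehand.
- trip (a joint): Trip lever angle in rad: 0 at the start (pawl sprung into the wheel), 0.8 at its stop, fully over to release; growing moves the red knob to the lift's -x. It stays where left (3 to 6 N at the knob). Fully over, its spring pulls at the pawl, but under load the pawl stays jammed in the undercut tooth until the crank is eased up 0.02 to 0.04 rad (2 to 4 mm at the handle); then it springs out and stays out.
- trip_knob (a point): Middle of the trip lever's red knob: a bar 16 mm thick, 30 long, level along the lift's y (lift y 24 to 54), at the lever's upper end, 80 mm from its pivot. Lift (x, z) = (17, 264) at trip 0, leaning 30 deg to +x, and (-45, 272) at trip 0.8. Can be pushed sideways by fingers reaching down beside it.
- trip_pivot (a point): Pivot of trip lever and pawl, lift (-23, 15, 195); axis along the lift's y.
- pawl_nose (a point): Nose of the brass pawl that lies over the top of the ratchet wheel: 38 mm from the shaft point when engaged, 50 mm or more when sprung clear (it clears the teeth at 46).
- carriage (a joint): Height of the lift's table against the start in m: 0 at the start, negative lower; always -0.04 times the crank angle. Empty table, bracket and rack weigh 1.5 kg.
- table_top (a point): Centre of the top of the lift's stainless table, 180 mm in lift x, 310 in lift y, with a 6 mm lip on three sides; at the start at lift (0, -275, 205).
- buffer: Rubber buffer under the table's bracket, 24 mm across; origin at the centre of its underside, lift (0, -121, 110) at the start. It lands on the upper face of the yellow stop block clamped round the mast, somewhere 25 to 65 mm below its start, set anew each time and not measured: to be felt. Once landed, the load on the crank handle vanishes, and pressing on loads it the other way.
- mould: Clear mould filled with yellow shells, 135 x 275 x 24 mm, lying loose on the lift's table, long side along the lift's y; origin at the centre of its underside; about 0.4 to 1.1 kg.
- bowl: Orange plastic bowl, 100 mm across, 48 high, loose on the bench; origin at the centre of its underside. Leave alone.
- colour: Small dark bottle, 38 mm thick, 95 high, loose on the bench; origin at the centre of its underside. Leave alone.
- brushes: Grey pot of yellow and green brushes, 64 mm across, pot 100 and brushes 190 mm high, loose on the bench; origin at the centre of its underside. Leave alone.

How it is judged:
By the outcome, as a careful person would: the job done as asked, in the order asked, and still so for the second after the job is handed in, with the robot touching nothing.
It also fails if it takes over 67 s, if anything falls off the work surface, if the arm or the gripper's body presses on something with over 40 N, if the wrist force passes 120 N, or if a joint passes its speed limit or range.

## Robot

A 7-joint arm with a two-finger parallel gripper is mounted at the origin on the work surface. World frame = base frame: x ahead of the robot, y to its left, z up, the work surface at z = 0. Lengths are in mm, angles in degrees, forces in N, time in s.
With the tool pointing down it reaches from about 400 to 850 mm from the base axis. Payload 4.5 kg.
Tool frame: the origin (TCP) lies on the centre line of the jaws, within the pads' length; the fingertips stand 17 mm ahead of it and the grasp point (between the pads) lies 2 mm behind it; z points along the fingers, y is the direction in which the jaws open and shut (so a half turn about z gives the same grasp; the last joint's range is limited). The gripper opens to 85 mm and grips with 20 to 120 N. Pads are 22 mm wide; open, the fingers measure 114 mm over their backs; the gripper's body (76 mm by 85 mm) begins 54 mm behind the grasp point. The pads swing forward as they close: fully open they stand 13 mm farther back than shut.
Start: joints at [-61.146, 39.483, -11.15, 89.685, 9.013, 51.709, -12.324], TCP at [282.928, 557.319, 248.317] pointing down, gripper open.
Joint ranges: [-172.22, 172.22], [-26.19, 119.32], [-84.43, 86.54], [7.71, 146.69], [-57.33, 237.33], [2.42, 119.75], [-152.13, 152.13]. Speed limits (degrees/s): [147.25, 147.25, 180, 180, 180, 180, 180].

## Interface

Orientations are given as [roll, pitch, yaw] about the fixed x, y, z axes, in that order (R = Rz(yaw) Ry(pitch) Rx(roll)).
In Python, from cell import * gives the robot as it stands.
- The arm moves only by the shell command python3 -m handwheel 'ROWS' [FORCE]. ROWS is JSON, one flat list of numbers, 5 for each row, row after row: the opening, from 0 (shut) to 1 (fully open), then the shift along the tool's x, y, z in cm, then the turn about the tool's z in rad. In form: [hand, dx, dy, dz, yaw, hand, dx, dy, dz, yaw, ...]. A call has 1 to 20 rows; each row is the pose to reach, as a shift and turn from the pose commanded when the call began, along the tool's axes at that moment; what a row does not reach only later rows make up. A row lasts 1/8 s, in which the tool goes at most 62.5 mm and 10.7 degrees, less where a joint would pass 70% of its speed; a pose out of reach is approached as far as the arm can. A call with a gripper value outside its range is refused whole. The fingers move at their own pace and stop on an object; FORCE is the grip in N (left out, the last holds). Time passes only in rows, so rows that repeat a pose let the fingers close. It gives the time, the measured TCP pose, the force and the opening at its end, in the units of the state.
- get_state(): the state, without advancing time (a new reading comes with each control period).
- capture(name): name is "scene" or "top" or "wrist"; returns a dict with "img" (384x512x3 uint8, red, green, blue), "K" (3x3 intrinsics, pixels), "R" (3x3) and "t" (3): a world point X has camera coordinates R X + t; the wrist camera has in their place "tool_from_camera" (4x4, takes a point from camera to tool coordinates, whose origin is the TCP and whose axes are the flange's). Camera axes: x right, y down, z forward; pixel columns grow to the right and rows downward; lengths in mm; the calibration is good to about 2 mm. A picture is of the moment at which its call begins: read the wrist's pose just before it. There is no depth.
- hand_in(): hands the job in, once; it reports no verdict.
The state is a dict: "t": time; "joint_positions": joint angles; "dq": joint speeds; "effort": joint torques, N m; "position": TCP position; "tcp_rot": TCP orientation; "wrist_force": force on the tool from outside, world axes, zero at the start; "wrist_torque": the same for the moment, N m; "opening": finger opening in mm.
Only numpy, scipy, OpenCV 4.12 (cv2) and the standard library are available. Lean on these libraries where they do the work, as an engineer would, in place of code of your own. Each camera call takes 0.05 s, during which the arm holds its last target.

## Working session

There is one attempt and no reset: what is moved stays moved. The work goes in short steps, Python scripts to look and compute and a shell command to move; the robot and the scene stay as the last step left them, time stands still between calls to the robot, and variables do not carry over. Pictures are saved under pics/ and viewed, and the job is handed in when it is done.

```bash
mkdir -p pics; ls; python3 - <<'E'
from cell import *
import cv2
s=get_state(); print(s)
for n in ("scene","top"):
    c=capture(n); cv2.imwrite(f"pics/{n}0.png",cv2.cvtColor(c["img"],cv2.COLOR_RGB2BGR)); print(n,c["K"],c["R"],c["t"])
E
```

```text
pics
{'t': 0.0, 'joint_positions': array([-61.14720574,  39.53266346, -11.14650399,  89.74629395,
         9.0117432 ,  51.70789916, -12.32464   ]), 'dq': array([ 0.04418836, -0.03316816, -0.00190053, -0.07795516,  0.00357511,
       -0.06797662, -0.02377756]), 'effort': array([-5.99315081e-05, -5.39612353e+01, -1.26659263e+00, -1.58545786e+01,
        9.12035845e-03,  9.24487773e-03,  7.64128771e-06]), 'position': array([282.67255133, 556.72588022, 247.48379239]), 'tcp_rot': array([-1.79895179e+02,  5.79505918e-03,  1.53089242e+02]), 'wrist_force': array([0.25921575, 0.484182  , 0.47871846]), 'wrist_torque': array([-0.00117478,  0.03021221, -0.00778389]), 'opening': 85.40059617160261}
scene [[411.68783607   0.         258.18985474]
 [  0.         411.68783607 194.56763763]
 [  0.           0.           1.        ]] [[ 1.29093522e-01  9.91632230e-01  6.18554574e-04]
 [ 7.24910988e-01 -9.39453200e-02 -6.82406284e-01]
 [-6.76637955e-01  8.85426279e-02 -7.30972832e-01]] [-122.53616544 -247.93228538 1619.2956821 ]
top [[495.57953105   0.         251.74074351]
 [  0.         495.57953105 190.71526563]
 [  0.           0.           1.        ]] [[-0.00520995 -0.99997167  0.00543317]
 [-0.99679225  0.00475932 -0.07989097]
 [ 0.07986284 -0.00583197 -0.9967888 ]] [  36.08946446  550.18555481 1704.30314181]
```

View pics/scene0.png

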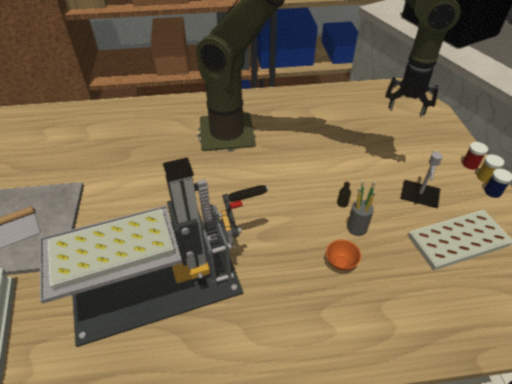

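View pics/top0.png

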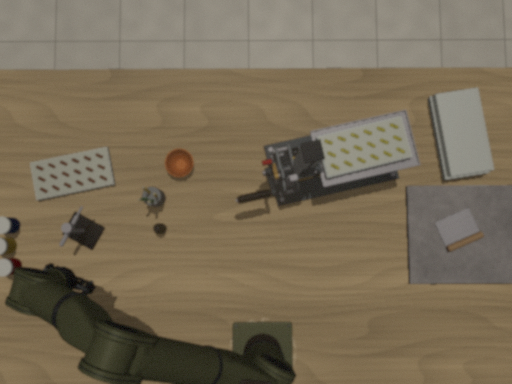

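The top view shows the lift at about (270–415, 115–205): the handle is at (255,197), the red knob at (266,162) and the mast top near (305,155). In the scene view the handle is at (248,194) and the mast top at (178,168). I'll enlarge both.

```bash
python3 - <<'E'
import cv2
a=cv2.imread("pics/scene0.png")[150:350,30:290]; cv2.imwrite("pics/scene0z.png",cv2.resize(a,None,fx=3,fy=3,interpolation=cv2.INTER_CUBIC))
a=cv2.imread("pics/top0.png")[100:220,225:425]; cv2.imwrite("pics/top0z.png",cv2.resize(a,None,fx=4,fy=4,interpolation=cv2.INTER_CUBIC))
E
```

```text
(no output)
```

View pics/scene0z.png

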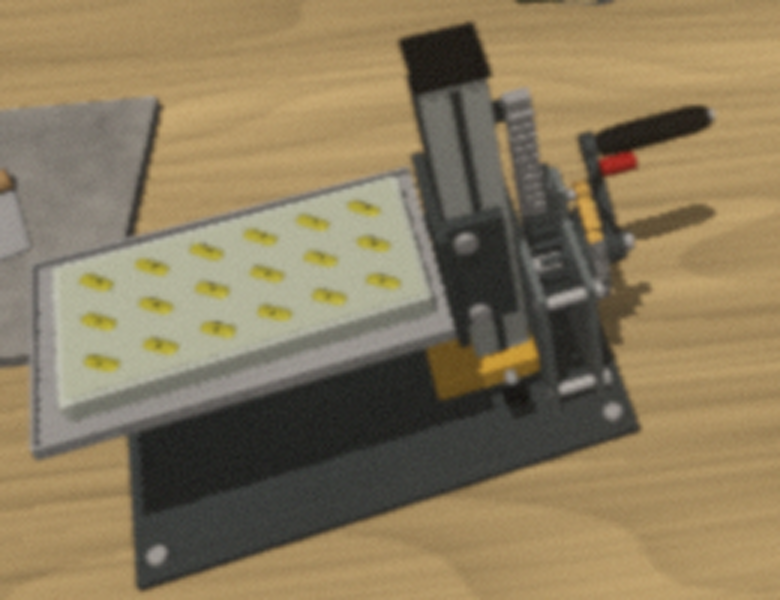

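View pics/top0z.png

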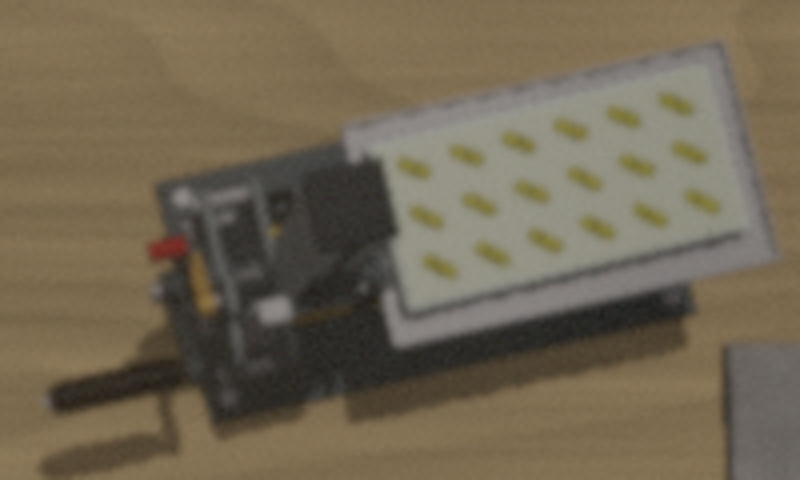

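```bash
cat > h.py <<'E'
from cell import *
import numpy as np
from scipy.optimize import least_squares
def sc(p): return ((p[0]+.5)/3-.5+30,(p[1]+.5)/3-.5+150)
def tp(p): return ((p[0]+.5)/4-.5+225,(p[1]+.5)/4-.5+100)
def proj(c,X):
    x=c["K"]@(c["R"]@np.asarray(X,float)+c["t"]); return x[:2]/x[2]
def ray(c,p):
    d=c["R"].T@np.linalg.inv(c["K"])@np.array([p[0],p[1],1.]); return -c["R"].T@c["t"],d/np.linalg.norm(d)
def onz(c,p,z):
    o,d=ray(c,p); return o+d*(z-o[2])/d[2]
def tri(*cps):
    A=np.zeros((3,3));b=np.zeros(3)
    R=[ray(c,p) for c,p in cps]
    for o,d in R:
        M=np.eye(3)-np.outer(d,d);A+=M;b+=M@o
    X=np.linalg.solve(A,b); return X,[round(float(np.linalg.norm((np.eye(3)-np.outer(d,d))@(X-o))),1) for o,d in R]
def l2w(P,L):
    x,y,a=P; c,s=np.cos(a),np.sin(a); return np.array([x+c*L[0]-s*L[1],y+s*L[0]+c*L[1],L[2]])
E
python3 - <<'E'
from h import *
S=capture("scene");T=capture("top")
obs=[(S,sc((638,430)),(110,20,12)),(S,sc((137,588)),(110,-420,6)),(S,sc((473,24)),None),
(T,tp((155,185)),(110,20,12)),(T,tp((218,422)),(-110,20,8)),(T,tp((692,312)),(-110,-420,10)),
(T,tp((168,248)),(17,39,264)),(S,sc((620,163)),(17,39,264)),
(T,tp((48,400)),(-69,151,198)),(S,sc((710,115)),(-69,151,198)),
(S,sc((444,58)),(0,-80,410)),(T,tp((348,198)),(0,-80,410)),
(T,tp((722,42)),(90,-430,211)),(T,tp((780,258)),(-90,-430,211)),(S,sc((36,268)),(-90,-430,211)),(S,sc((36,452)),(90,-430,205))]
obs=[o for o in obs if o[2]]
f=lambda P: np.concatenate([proj(c,l2w(P,L))-np.array(p) for c,p,L in obs])
best=None
for a0 in (0,.3,-.3):
    r=least_squares(f,[500,-100,a0],loss="soft_l1",x_scale=[100,100,1])
    if best is None or r.cost<best.cost:best=r
P=best.x;print(P,np.degrees(P[2]),best.cost)
for o,e in zip(obs,best.fun.reshape(-1,2)):print(o[2],e.round(1))
for n,L,s,t in (("mast",(0,-80,410),(444,58),(348,198)),("knob",(17,39,264),(620,163),(168,248)),("hend",(-69,151,198),(710,115),(48,400))):
    print(n,tri((S,sc(s)),(T,tp(t))),l2w(P,L))
E
```

```text
[ 6.12595348e+02 -5.25852246e+01  2.16883371e-01] 12.426501823623829 12.997272590647189
(110, 20, 12) [ 1.4 -2. ]
(110, -420, 6) [ 1.3 -0.2]
(110, 20, 12) [ 0.2 -1.7]
(-110, 20, 8) [-1.6 -0.1]
(-110, -420, 10) [ 1.7 -0.1]
(17, 39, 264) [ 0.1 -0.8]
(17, 39, 264) [ 0.2 -0. ]
(-69, 151, 198) [ 0.5 -1.3]
(-69, 151, 198) [ 0.2 -0.3]
(0, -80, 410) [ 0.9 -1.9]
(0, -80, 410) [1.1 0.7]
(90, -430, 211) [ 1.1 -1.8]
(-90, -430, 211) [ 0.7 -0.4]
(-90, -430, 211) [-1.  -2.7]
(90, -430, 205) [0.1 0.1]
mast (array([ 632.48094425, -130.57472658,  406.84309925]), [2.4, 2.4]) [ 629.81031302 -130.71105259  410.        ]
knob (array([618.82556791, -10.84272521, 261.69696446]), [0.3, 0.3]) [620.80479154 -10.84070353 264.        ]
hend (array([508.78380647,  80.91627245, 192.72937469]), [0.9, 0.9]) [512.71857598  80.02936859 198.        ]
```

```bash
cat >> h.py <<'E'
from scipy.spatial.transform import Rotation as Ro
P0=np.array([612.6,-52.6,0.2169])
def rel(target,pos=None,rpy=None,yaw=None):
    s=get_state(); pos=s["position"] if pos is None else np.array(pos); rpy=s["tcp_rot"] if rpy is None else rpy
    R=Ro.from_euler("xyz",rpy,degrees=True).as_matrix()
    return (R.T@(np.array(target)-pos)/10).round(2)
def lift(X,P=P0):
    d=np.asarray(X)[:2]-P[:2]; c,s=np.cos(P[2]),np.sin(P[2]); return np.array([c*d[0]+s*d[1],-s*d[0]+c*d[1],X[2]]).round(1)
E
python3 - <<'E'
from h import *
p=[282.928,557.319,248.317]; r=[180,0,153.09]
for L in ((60,45,360),(60,110,360),(60,45,267)):
    w=l2w(P0,L); print(L,w,rel(w,p,r))
S=capture("scene");T=capture("top")
E
```

```text
(60, 45, 360) [661.51000788   4.25781502 360.        ] [-58.79 -32.18 -11.17]
(60, 110, 360) [647.52179356  67.73481763 360.        ] [-54.67 -27.16 -11.17]
(60, 45, 267) [661.51000788   4.25781502 267.        ] [-58.79 -32.18  -1.87]
```

```bash
python3 -m handwheel '[0.3,-2,-1,-5,0.05, 0.1,-5,-3,-10,0.15, 0,-10,-6,-11,0.3, 0,-16,-8,-11,0.45, 0,-22,-11,-11,0.6, 0,-28,-14,-11,0.75, 0,-34,-17,-11,0.885, 0,-40,-20,-11,0.885, 0,-45,-22.5,-11,0.885, 0,-50,-25,-11,0.885, 0,-54.7,-27.2,-11.2,0.885, 0,-54.7,-27.2,-11.2,0.885, 0,-54.7,-27.2,-11.2,0.885]' 60
python3 - <<'E'
from h import *
import cv2
s=get_state();print(lift(s["position"]),s["tcp_rot"],s["t"],s["joint_positions"])
for n in ("scene","wrist"):
    c=capture(n); cv2.imwrite(f"pics/{n}1.png",cv2.cvtColor(c["img"],cv2.COLOR_RGB2BGR))
E
```

```text
t: 1.92
position: [647.1, 67.9, 359.9]
tcp_rot: [-180.0, -0.1, 102.4]
wrist_force: [0.1, 0.7, 0.0]
opening: -0.0
[ 59.6 110.3 359.9] [-1.79952672e+02 -8.47367712e-02  1.02398347e+02] 1.925 [-11.72699569  35.79814031   3.33182388  76.12610183  -2.18657177
  68.18839796   4.18940108]
```

View pics/wrist1.png

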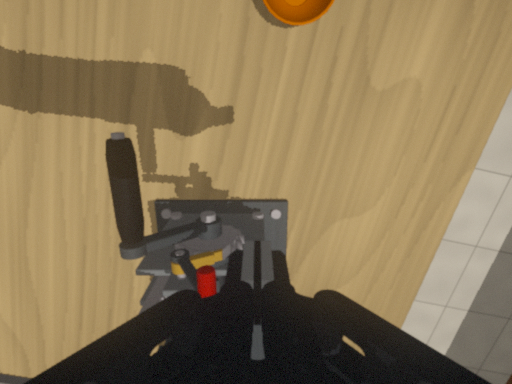

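View pics/scene1.png

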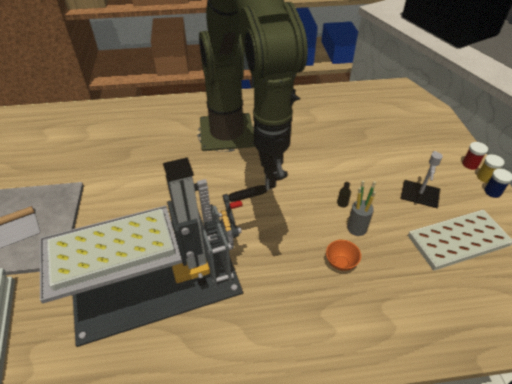

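The wrist view shows the knob at (206,282), the handle running from (118,135) to (130,250) and the base plate's edge corners at (156,200) and (288,200). I'll use these to check the lift pose.

```bash
python3 - <<'E'
from h import *
s=get_state(); c=capture("wrist")
Rw=Ro.from_euler("xyz",s["tcp_rot"],degrees=True).as_matrix()
M=c["tool_from_camera"];Rc=Rw@M[:3,:3];tc=Rw@M[:3,3]+s["position"]
W=dict(K=c["K"],R=Rc.T,t=-Rc.T@tc)
for n,p,L in (("knob mid",(206,282),(17,39,264)),("knob front top",(206,268),(17,54,268)),("handle front",(118,137),(-69,151,198)),("handle inner",(129,245),(-69,45,198)),("base +x",(288,200),(110,20,12)),("base -x",(156,200),(-110,20,12)),("screw+",(276,214),(95,5,12)),("shaft",(209,220),(0,50,145))):
    print(n,lift(onz(W,p,L[2])),L,proj(W,l2w(P0,L)).round(0))
E
```

```text
knob mid [ 17.5  42.3 264. ] (17, 39, 264) [206. 285.]
knob front top [ 19.   58.3 268. ] (17, 54, 268) [204. 273.]
handle front [-68.8 153.1 198. ] (-69, 151, 198) [118. 139.]
handle inner [-73.2  41.1 198. ] (-69, 45, 198) [133. 242.]
base +x [110.6  23.6  12. ] (110, 20, 12) [288. 202.]
base -x [-104.7   22.8   12. ] (-110, 20, 12) [153. 202.]
screw+ [91.6 -1.1 12. ] (95, 5, 12) [278. 211.]
shaft [  2.6  46.4 145. ] (0, 50, 145) [207. 217.]
```

```bash
python3 -m handwheel '[0,-3,0,0,0, 0,-6.3,0,0,0, 0,-6.3,0,4,0, 0,-6.3,0,7,0, 0,-6.3,0,9.2,0, 0,-6.3,0,9.2,0]'
python3 - <<'E'
from h import *
import cv2
s=get_state();print(lift(s["position"]),s["wrist_force"])
c=capture("wrist"); cv2.imwrite(f"pics/wrist2.png",cv2.cvtColor(c["img"],cv2.COLOR_RGB2BGR))
E
```

```text
t: 2.82
position: [659.5, 7.2, 266.8]
tcp_rot: [-179.8, -0.1, 102.5]
wrist_force: [-0.3, 0.5, -0.1]
opening: -0.1
[ 58.7  48.3 266.8] [-0.29504043  0.51080273 -0.0995781 ]
```

View pics/wrist2.png

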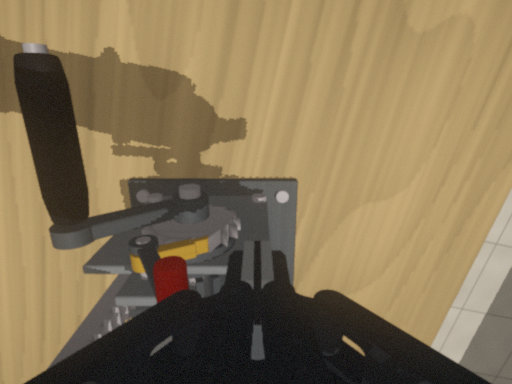

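```bash
python3 -m handwheel '[0,0,-1,0,0, 0,0,-2,0,0, 0,0,-3,0,0, 0,0,-4,0,0, 0,0,-5,0,0, 0,0,-6,0,0, 0,0,-6.6,0,0, 0,0,-7,0,0, 0,0,-7.3,0,0, 0,0,-7.5,0,0]'
python3 - <<'E'
from h import *
s=get_state();print(lift(s["position"]),s["wrist_force"])
E
python3 -m handwheel '[0,0,-0.2,0,0, 0,0,-0.4,0,0, 0,0,-0.5,0,0]'
python3 - <<'E'
from h import *
import cv2
s=get_state();print(lift(s["position"]),s["wrist_force"])
c=capture("wrist"); cv2.imwrite(f"pics/wrist3.png",cv2.cvtColor(c["img"],cv2.COLOR_RGB2BGR))
E
```

```text
t: 4.12
position: [587.7, -10.5, 268.1]
tcp_rot: [-180.0, 0.0, 102.4]
wrist_force: [4.6, 1.7, 2.7]
opening: -0.1
[-15.2  46.4 268.1] [4.6325129  1.67851034 2.67794751]
t: 4.5
position: [582.6, -11.7, 267.7]
tcp_rot: [-179.9, -0.0, 102.4]
wrist_force: [4.9, 0.3, -1.7]
opening: -0.4
[-20.5  46.4 267.7] [ 4.87167843  0.34329372 -1.70281086]
```

View pics/wrist3.png

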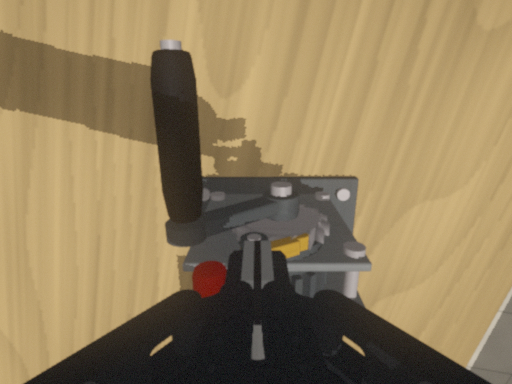

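Knob at (209,278), still being pushed at about 5 N, which is detent friction and not the stop. I'll step on until the stop is felt.

```bash
for i in 1 2 3; do python3 -m handwheel '[0,0,-0.1,0,0, 0,0,-0.2,0,0, 0,0,-0.2,0,0]' | grep -E 'pos|force'; done
```

```text
position: [580.6, -12.0, 267.7]
wrist_force: [4.5, -0.0, -3.0]
position: [579.7, -12.2, 268.0]
wrist_force: [7.7, 0.2, -5.0]
position: [579.5, -12.2, 268.2]
wrist_force: [10.7, 0.5, -8.3]
```

```bash
python3 -m handwheel '[0,0,-0.1,0,0, 0,0,-0.2,0,0, 0,0,-0.2,0,0]' | grep -E 'pos|force'
python3 -m handwheel '[0,0,0.8,0,0, 0,0,2,0,0, 0,0,3,0,0,0,0,3,-6,0,0,4,3,-9,0,0,8,3,-9,0,0,8,3,-9,0]'
python3 - <<'E'
from h import *
import cv2
s=get_state();print(lift(s["position"]),s["wrist_force"])
c=capture("wrist"); cv2.imwrite(f"pics/wrist4.png",cv2.cvtColor(c["img"],cv2.COLOR_RGB2BGR))
Rw=Ro.from_euler("xyz",s["tcp_rot"],degrees=True).as_matrix()
M=c["tool_from_camera"];Rc=Rw@M[:3,:3];tc=Rw@M[:3,3]+s["position"]
W=dict(K=c["K"],R=Rc.T,t=-Rc.T@tc)
for L in ((-45,39,272),(-69,98,198),(-69,151,198),(17,39,264)): print(L,proj(W,l2w(P0,L)).round(0))
E
```

```text
position: [579.4, -12.2, 268.3]
wrist_force: [14.9, 1.6, -12.1]
t: 6.92
position: [586.3, 76.2, 358.6]
tcp_rot: [-180.0, -0.2, 102.8]
wrist_force: [0.4, 1.1, 0.5]
opening: 0.3
[  2.  131.5 358.6] [0.35689373 1.12895765 0.46603293]
(-45, 39, 272) [199. 313.]
(-69, 98, 198) [185. 213.]
(-69, 151, 198) [181. 161.]
(17, 39, 264) [273. 307.]
```

View pics/wrist4.png

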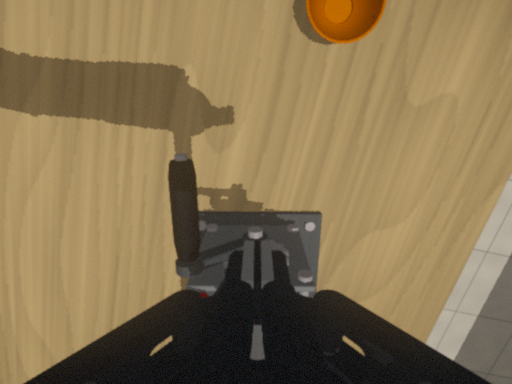

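```bash
python3 -m handwheel '[0.4,-1,-3,0,0, 0.7,-2,-6,0,0, 0.7,-2,-7.1,3,0, 0.7,-2,-7.1,6,0, 0.7,-2,-7.1,8,0, 0.7,-2,-7.1,8,0]' 60
python3 - <<'E'
from h import *
import cv2
s=get_state();print(lift(s["position"]),s["wrist_force"],s["tcp_rot"])
c=capture("wrist"); cv2.imwrite(f"pics/wrist5.png",cv2.cvtColor(c["img"],cv2.COLOR_RGB2BGR))
print(lift(get_state()["position"]))
E
```

```text
t: 7.72
position: [521.2, 35.0, 276.9]
tcp_rot: [-179.7, 0.0, 102.3]
wrist_force: [-0.6, 0.5, 0.3]
opening: 59.6
[-70.5 105.2 276.9] [-0.5739168   0.54488667  0.31832685] [-1.79744023e+02  2.86008628e-02  1.02257819e+02]
[-69.5 105.4 278. ]
```

View pics/wrist5.png

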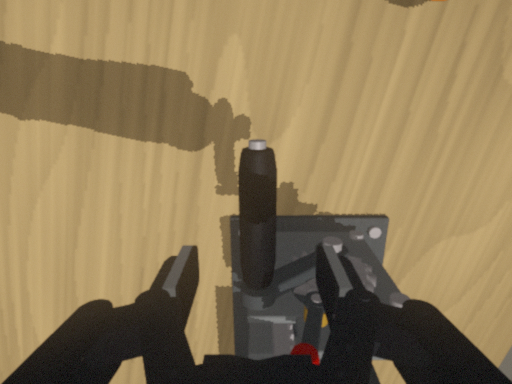

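```bash
python3 -m handwheel '[0.7,0,0,3,0, 0.7,0,0,6,0, 0.7,0,0,8.1,0, 0.7,0,0,8.1,0, 0.3,0,0,8.1,0, 0.1,0,0,8.1,0, 0.1,0,0,8.1,0, 0.1,0,0,8.1,0, 0.1,0,0,8.1,0]' 60
python3 - <<'E'
from h import *
import cv2
s=get_state();print(lift(s["position"]),s["wrist_force"],s["tcp_rot"])
c=capture("wrist"); cv2.imwrite(f"pics/wrist6.png",cv2.cvtColor(c["img"],cv2.COLOR_RGB2BGR))
c=capture("scene"); cv2.imwrite(f"pics/scene6.png",cv2.resize(cv2.cvtColor(c["img"],cv2.COLOR_RGB2BGR)[150:290,150:290],None,fx=4,fy=4,interpolation=cv2.INTER_CUBIC))
E
```

```text
t: 8.9
position: [521.0, 36.2, 197.6]
tcp_rot: [-179.9, -0.0, 102.4]
wrist_force: [-6.1, -2.4, 5.6]
opening: 24.4
[-70.3 106.4 197.6] [-6.05421139 -2.43771697  5.55354229] [-1.79876089e+02 -7.22815585e-05  1.02362300e+02]
```

View pics/wrist6.png

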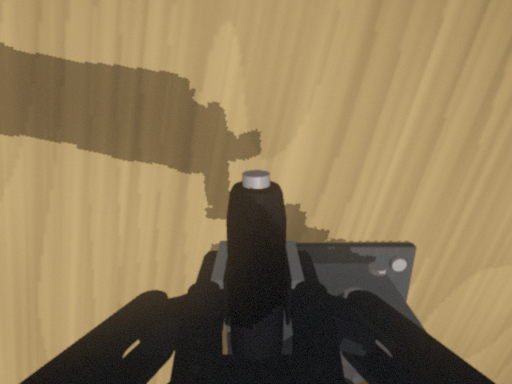

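View pics/scene6.png

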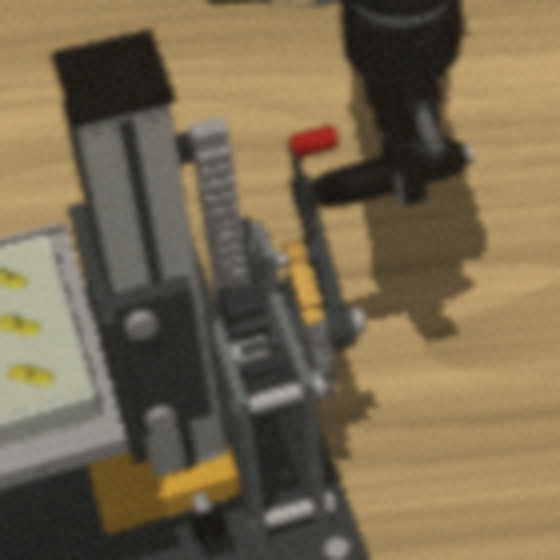

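```bash
cat >> h.py <<'E'
def rep(th=140.):
    s=get_state(); f=s["wrist_force"]; c_,s_=np.cos(P0[2]),np.sin(P0[2])
    fx=c_*f[0]+s_*f[1]; a=np.radians(th); 
    p=lift(s["position"]); d=(p[0]-0,p[2]-140)
    print("t",round(s["t"],2),"p",p,"ang",round(float(np.degrees(np.arctan2(d[1],d[0]))%360),2),"r",round(float(np.hypot(*d)),1),"Fback",round(-np.sin(a)*fx+np.cos(a)*f[2],1),"Fout",round(np.cos(a)*fx+np.sin(a)*f[2],1),"fy",round(-s_*f[0]+c_*f[1],1),"op",round(s["opening"],1))
E
python3 -c "from h import *;rep()"
python3 -m handwheel '[0.1,0,-0.15,-0.13,0, 0.1,0,-0.15,-0.13,0]' >/dev/null; python3 -c "from h import *;rep()"
python3 -m handwheel '[0.1,0,0.06,-0.08,0, 0.1,0,0.13,-0.15,0,0.1,0,0.13,-0.15,0]'>/dev/null; python3 -c "from h import *;rep()"
python3 -m handwheel '[0.1,0,0.06,-0.08,0, 0.1,0,0.13,-0.15,0,0.1,0,0.13,-0.15,0]'>/dev/null; python3 -c "from h import *;rep()"
```

```text
t 9.0 p [-70.3 106.4 197.6] ang 140.67 r 90.9 Fback -0.6 Fout 7.5 fy -0.6 op 23.9
t 9.25 p [-70.1 106.3 198.5] ang 140.15 r 91.3 Fback 2.8 Fout -1.5 fy -2.0 op 24.2
t 9.62 p [-69.5 106.3 199.6] ang 139.39 r 91.6 Fback 7.6 Fout -6.8 fy -3.1 op 24.3
t 10.0 p [-68.1 106.3 201.3] ang 138.01 r 91.6 Fback 10.0 Fout -9.2 fy -3.2 op 24.3
```

```bash
python3 -m handwheel '[0.1,0,0.15,0.13,0,0.1,0,0.15,0.13,0]'>/dev/null; python3 -c "from h import *;rep()"
python3 - <<'E'
from h import *
import cv2
c=capture("scene"); cv2.imwrite(f"pics/scene7.png",cv2.resize(cv2.cvtColor(c["img"],cv2.COLOR_RGB2BGR)[170:260,190:280],None,fx=6,fy=6,interpolation=cv2.INTER_CUBIC))
a=cv2.imread("pics/scene0.png")[170:260,190:280];cv2.imwrite("pics/scene0p.png",cv2.resize(a,None,fx=6,fy=6,interpolation=cv2.INTER_CUBIC))
for L in ((-23,15,195),(0,15,140),(0,15,178)): print(L,((proj(c,l2w(P0,L))-[190,170])*6).round(0))
E
```

```text
t 10.25 p [-69.1 106.3 199.9] ang 139.08 r 91.4 Fback 9.7 Fout -3.3 fy -3.1 op 24.3
(-23, 15, 195) [204. 259.]
(0, 15, 140) [227. 376.]
(0, 15, 178) [222. 322.]
```

View pics/scene7.png

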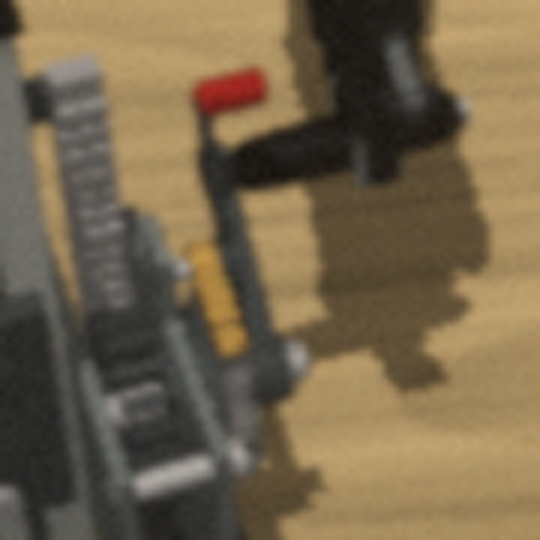

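View pics/scene0p.png

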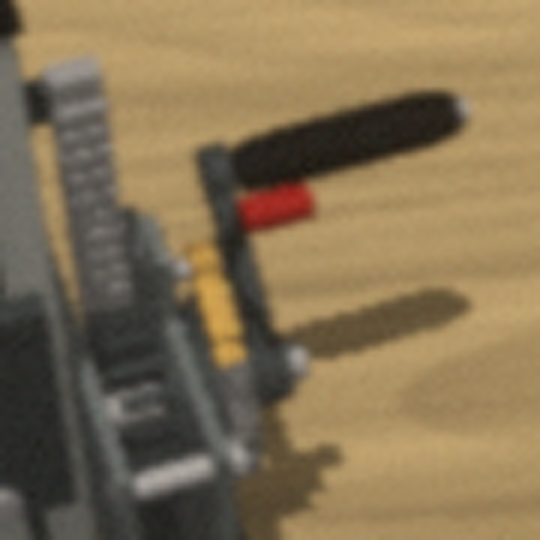

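```bash
python3 -m handwheel '[0.1,0,0,0,0,0.1,0,0,0,0]'>/dev/null; python3 -c "from h import *;rep()"
python3 - <<'E'
from h import *
import cv2
def st(im):
    h=cv2.cvtColor(im,cv2.COLOR_BGR2HSV)[170:245,215:245]; m=cv2.inRange(h,(12,120,110),(30,255,255))
    n,l,s,ct=cv2.connectedComponentsWithStats(m)
    for i in range(1,n):
        if s[i][4]>15: print(s[i]+np.array([215,170,0,0,0]),ct[i]+[215,170])
st(cv2.imread("pics/scene0.png"));print()
st(cv2.imread("pics/scene1.png"));print()
st(cv2.cvtColor(capture("scene")["img"],cv2.COLOR_RGB2BGR))
z=cv2.imread("pics/scene6.png"); z=cv2.resize(z,None,fx=.25,fy=.25,interpolation=cv2.INTER_AREA); f=np.zeros((384,512,3),np.uint8); f[150:290,150:290]=z;print(); st(f)
E
```

```text
t 10.55 p [-69.  106.3 199.9] ang 139.04 r 91.4 Fback 10.4 Fout -2.6 fy -3.4 op 24.4
[220 209  11  22 119] [225.42016807 219.74789916]

[220 210  11  21 120] [225.38333333 219.85      ]

[220 210  11  19 102] [225.43137255 218.78431373]

[220 210  11  21 118] [225.39830508 219.89830508]
```

```bash
python3 - <<'E'
import numpy as np
for a in range(139,237,3):
    n=[]
    for b in (1,2,3):
        n.append((round(9*(np.cos(np.radians(a+b))-np.cos(np.radians(a))),2),round(-9*(np.sin(np.radians(a+b))-np.sin(np.radians(a))),2)))
    print(a,n)
E
python3 -m handwheel '[0.1,0,-0.05,0.06,0,0.1,0,-0.1,0.12,0,0.1,0,-0.1,0.12,0]'>/dev/null; python3 -c "from h import *;rep()"
python3 -m handwheel '[0.1,0,-0.05,0.06,0,0.1,0,-0.1,0.12,0,0.1,0,-0.1,0.12,0]'>/dev/null; python3 -c "from h import *;rep()"
```

```text
139 [(np.float64(-0.1), np.float64(0.12)), (np.float64(-0.2), np.float64(0.24)), (np.float64(-0.3), np.float64(0.36))]
142 [(np.float64(-0.1), np.float64(0.12)), (np.float64(-0.19), np.float64(0.25)), (np.float64(-0.28), np.float64(0.38))]
145 [(np.float64(-0.09), np.float64(0.13)), (np.float64(-0.18), np.float64(0.26)), (np.float64(-0.26), np.float64(0.39))]
148 [(np.float64(-0.08), np.float64(0.13)), (np.float64(-0.16), np.float64(0.27)), (np.float64(-0.24), np.float64(0.41))]
151 [(np.float64(-0.07), np.float64(0.14)), (np.float64(-0.15), np.float64(0.28)), (np.float64(-0.22), np.float64(0.42))]
154 [(np.float64(-0.07), np.float64(0.14)), (np.float64(-0.13), np.float64(0.28)), (np.float64(-0.2), np.float64(0.43))]
157 [(np.float64(-0.06), np.float64(0.15)), (np.float64(-0.12), np.float64(0.29)), (np.float64(-0.17), np.float64(0.44))]
160 [(np.float64(-0.05), np.float64(0.15)), (np.float64(-0.1), np.float64(0.3)), (np.float64(-0.15), np.float64(0.45))]
163 [(np.float64(-0.04), np.float64(0.15)), (np.float64(-0.09), np.float64(0.3)), (np.float64(-0.13), np.float64(0.45))]
166 [(np.f
[... 2314 characters left out ...]
2), np.float64(0.23)), (np.float64(0.33), np.float64(0.34))]
226 [(np.float64(0.11), np.float64(0.11)), (np.float64(0.23), np.float64(0.21)), (np.float64(0.35), np.float64(0.32))]
229 [(np.float64(0.12), np.float64(0.1)), (np.float64(0.24), np.float64(0.2)), (np.float64(0.36), np.float64(0.3))]
232 [(np.float64(0.12), np.float64(0.1)), (np.float64(0.25), np.float64(0.19)), (np.float64(0.38), np.float64(0.28))]
235 [(np.float64(0.13), np.float64(0.09)), (np.float64(0.26), np.float64(0.18)), (np.float64(0.39), np.float64(0.26))]
t 10.97 p [-70.  106.3 198.8] ang 139.97 r 91.4 Fback 9.9 Fout -2.6 fy -3.9 op 23.8
t 11.35 p [-70.9 106.3 197.6] ang 140.91 r 91.3 Fback 9.7 Fout -2.1 fy -3.7 op 24.2
```

```bash
python3 -m handwheel '[0.1,0,-0.1,0.12,0, 0.1,0,-0.19,0.25,0, 0.1,0,-0.29,0.37,0, 0.1,0,-0.38,0.5,0, 0.1,0,-0.47,0.63,0, 0.1,0,-0.55,0.76,0, 0.1,0,-0.64,0.89,0, 0.1,0,-0.72,1.03,0]'>/dev/null; python3 -c "from h import *;rep(148)"
python3 - <<'E'
import numpy as np
for a in (149,159,169):
    r=np.radians; print(a,[(round(float(9*(np.cos(r(b))-np.cos(r(a)))),2),round(float(9*(np.sin(r(a))-np.sin(r(b)))),2)) for b in range(a+1,a+11)])
E
```

```text
t 12.35 p [-77.8 106.3 187.4] ang 148.65 r 91.1 Fback 9.6 Fout -0.5 fy -2.7 op 24.2
149 [(-0.08, 0.14), (-0.16, 0.27), (-0.23, 0.41), (-0.3, 0.55), (-0.37, 0.69), (-0.44, 0.83), (-0.51, 0.97), (-0.57, 1.12), (-0.63, 1.26), (-0.69, 1.41)]
159 [(-0.06, 0.15), (-0.11, 0.3), (-0.16, 0.44), (-0.2, 0.59), (-0.25, 0.74), (-0.29, 0.9), (-0.33, 1.05), (-0.37, 1.2), (-0.4, 1.35), (-0.43, 1.51)]
169 [(-0.03, 0.15), (-0.05, 0.31), (-0.08, 0.46), (-0.1, 0.62), (-0.12, 0.78), (-0.13, 0.93), (-0.14, 1.09), (-0.15, 1.25), (-0.16, 1.4), (-0.16, 1.56)]
```

```bash
python3 -m handwheel '[0.1,0,-0.08,0.14,0, 0.1,0,-0.16,0.27,0, 0.1,0,-0.23,0.41,0, 0.1,0,-0.3,0.55,0, 0.1,0,-0.37,0.69,0, 0.1,0,-0.44,0.83,0, 0.1,0,-0.51,0.97,0, 0.1,0,-0.57,1.12,0, 0.1,0,-0.63,1.26,0, 0.1,0,-0.69,1.41,0]'>/dev/null; python3 -c "from h import *;rep(158)"
python3 -m handwheel '[0.1,0,-0.06,0.15,0, 0.1,0,-0.11,0.3,0, 0.1,0,-0.16,0.44,0, 0.1,0,-0.2,0.59,0, 0.1,0,-0.25,0.74,0, 0.1,0,-0.29,0.9,0, 0.1,0,-0.33,1.05,0, 0.1,0,-0.37,1.2,0, 0.1,0,-0.4,1.35,0, 0.1,0,-0.43,1.51,0]'>/dev/null; python3 -c "from h import *;rep(168)"
python3 - <<'E'
from h import *
import cv2
c=capture("scene"); cv2.imwrite(f"pics/scene8.png",cv2.resize(cv2.cvtColor(c["img"],cv2.COLOR_RGB2BGR)[160:330,40:290],None,fx=3,fy=3,interpolation=cv2.INTER_CUBIC))
E
```

```text
t 13.6 p [-84.4 106.4 173.4] ang 158.41 r 90.8 Fback 9.5 Fout 0.2 fy -4.3 op 24.0
t 14.85 p [-88.5 106.4 158.3] ang 168.32 r 90.4 Fback 9.1 Fout 1.2 fy -4.1 op 23.9
```

View pics/scene8.png

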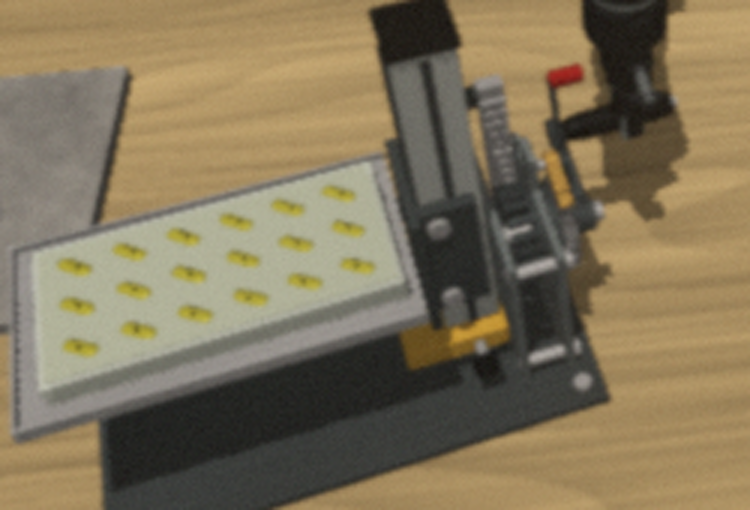

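```bash
cat > chk.py <<'E'
import sys
from h import *
th=float(sys.argv[1]); rep(th)
s=get_state(); f=s["wrist_force"]; fx=np.cos(P0[2])*f[0]+np.sin(P0[2])*f[1]; a=np.radians(th)
sys.exit(0 if -np.sin(a)*fx+np.cos(a)*f[2]>7 else 1)
E
python3 -m handwheel '[0.1,0,-0.03,0.15,0, 0.1,0,-0.05,0.31,0, 0.1,0,-0.08,0.46,0, 0.1,0,-0.1,0.62,0, 0.1,0,-0.11,0.7,0]'>/dev/null; python3 chk.py 173 &&
python3 -m handwheel '[0.1,0,-0.01,0.12,0, 0.1,0,-0.02,0.23,0]'>/dev/null && python3 chk.py 174.5 &&
python3 -m handwheel '[0.1,0,-0.01,0.12,0, 0.1,0,-0.02,0.23,0]'>/dev/null && python3 chk.py 176 &&
python3 -m handwheel '[0.1,0,-0.01,0.12,0, 0.1,0,-0.01,0.23,0]'>/dev/null && python3 chk.py 177.5 &&
python3 -m handwheel '[0.1,0,0,0.12,0, 0.1,0,-0.01,0.23,0]'>/dev/null && python3 chk.py 179 &&
python3 -m handwheel '[0.1,0,0,0.12,0, 0.1,0,0,0.23,0]'>/dev/null && python3 chk.py 180 &&
python3 -m handwheel '[0.1,0,0,0.12,0, 0.1,0,0.01,0.23,0]'>/dev/null && python3 chk.py 182 &&
python3 -m handwheel '[0.1,0,0.01,0.12,0, 0.1,0,0.02,0.23,0]'>/dev/null && python3 chk.py 183
```

```text
t 15.53 p [-89.4 106.4 151.3] ang 172.8 r 90.1 Fback 9.4 Fout 3.0 fy -4.3 op 24.0
t 15.78 p [-89.6 106.4 149. ] ang 174.26 r 90.1 Fback 9.9 Fout 2.3 fy -3.8 op 24.1
t 16.02 p [-89.8 106.4 146.7] ang 175.73 r 90.0 Fback 9.8 Fout 2.7 fy -3.3 op 24.0
t 16.27 p [-89.9 106.4 144.4] ang 177.2 r 90.0 Fback 9.1 Fout 2.7 fy -2.9 op 24.0
t 16.52 p [-89.9 106.3 142.1] ang 178.66 r 89.9 Fback 9.1 Fout 3.1 fy -2.9 op 23.7
t 16.77 p [-89.8 106.4 139.8] ang 180.13 r 89.8 Fback 10.2 Fout 2.8 fy -3.2 op 24.0
t 17.02 p [-89.7 106.4 137.5] ang 181.6 r 89.7 Fback 9.9 Fout 3.7 fy -3.6 op 23.9
t 17.27 p [-89.6 106.4 135.2] ang 183.07 r 89.7 Fback 9.4 Fout 4.3 fy -3.2 op 24.3
```

```bash

python3 -m handwheel '[0.1,0,-0.03,0.12,0, 0.1,0,-0.05,0.23,0]'>/dev/null && python3 chk.py 184.5 &&
python3 -m handwheel '[0.1,0,0,0.12,0, 0.1,0,0.01,0.23,0]'>/dev/null && python3 chk.py 186 &&
python3 -m handwheel '[0.1,0,0.01,0.12,0, 0.1,0,0.02,0.23,0]'>/dev/null && python3 chk.py 187.5 &&
python3 -m handwheel '[0.1,0,0.02,0.12,0, 0.1,0,0.03,0.23,0]'>/dev/null && python3 chk.py 189 &&
python3 -m handwheel '[0.1,0,0.02,0.12,0, 0.1,0,0.04,0.23,0]'>/dev/null && python3 chk.py 190.5 &&
python3 -m handwheel '[0.1,0,0.02,0.12,0, 0.1,0,0.04,0.23,0]'>/dev/null && python3 chk.py 192 &&
python3 -m handwheel '[0.1,0,0.02,0.11,0, 0.1,0,0.05,0.23,0]'>/dev/null && python3 chk.py 193.5 &&
python3 -m handwheel '[0.1,0,0.03,0.11,0, 0.1,0,0.06,0.23,0]'>/dev/null && python3 chk.py 195
```

```text
t 17.52 p [-89.4 106.4 132.9] ang 184.54 r 89.7 Fback 8.8 Fout 3.6 fy -3.8 op 23.9
t 17.77 p [-89.1 106.4 130.6] ang 186.02 r 89.6 Fback 10.2 Fout 3.9 fy -4.1 op 23.8
t 18.02 p [-88.8 106.4 128.3] ang 187.51 r 89.6 Fback 10.8 Fout 4.7 fy -4.4 op 23.7
t 18.27 p [-88.4 106.4 126. ] ang 189.0 r 89.5 Fback 10.5 Fout 5.5 fy -3.2 op 24.5
t 18.52 p [-88.  106.4 123.7] ang 190.49 r 89.5 Fback 10.5 Fout 4.7 fy -3.7 op 23.8
t 18.77 p [-87.5 106.4 121.4] ang 192.0 r 89.5 Fback 9.2 Fout 5.1 fy -3.7 op 23.8
t 19.02 p [-86.9 106.4 119.1] ang 193.52 r 89.4 Fback 10.1 Fout 5.2 fy -4.4 op 24.2
t 19.27 p [-86.2 106.4 116.8] ang 195.06 r 89.3 Fback 10.2 Fout 4.7 fy -4.8 op 24.4
```

```bash

python3 -m handwheel '[0.1,0,0,0.11,0, 0.1,0,0.02,0.22,0]'>/dev/null && python3 chk.py 196.5 &&
python3 -m handwheel '[0.1,0,0.03,0.11,0, 0.1,0,0.06,0.22,0]'>/dev/null && python3 chk.py 198 &&
python3 -m handwheel '[0.1,0,0.03,0.11,0, 0.1,0,0.07,0.22,0]'>/dev/null && python3 chk.py 199.5 &&
python3 -m handwheel '[0.1,0,0.03,0.11,0, 0.1,0,0.07,0.22,0]'>/dev/null && python3 chk.py 201 &&
python3 -m handwheel '[0.1,0,0.04,0.11,0, 0.1,0,0.08,0.22,0]'>/dev/null && python3 chk.py 202.5 &&
python3 -m handwheel '[0.1,0,0.04,0.11,0, 0.1,0,0.09,0.21,0]'>/dev/null && python3 chk.py 204 &&
python3 -m handwheel '[0.1,0,0.05,0.1,0, 0.1,0,0.1,0.21,0]'>/dev/null && python3 chk.py 205.5 &&
python3 -m handwheel '[0.1,0,0.05,0.1,0, 0.1,0,0.1,0.21,0]'>/dev/null && python3 chk.py 207
```

```text
t 19.52 p [-85.6 106.4 114.7] ang 196.47 r 89.3 Fback 9.3 Fout 4.7 fy -6.0 op 24.4
t 19.77 p [-84.9 106.4 112.6] ang 197.89 r 89.2 Fback 9.9 Fout 4.2 fy -5.2 op 24.2
t 20.02 p [-84.1 106.4 110.4] ang 199.39 r 89.2 Fback 9.2 Fout 4.7 fy -4.0 op 24.2
t 20.27 p [-83.2 106.4 108.2] ang 200.92 r 89.1 Fback 9.8 Fout 4.2 fy -4.5 op 24.1
t 20.52 p [-82.9 106.4 106.9] ang 201.77 r 89.3 Fback -7.8 Fout 1.7 fy -4.3 op 24.0
```

```bash
python3 -m handwheel '[0.1,0,-0.03,-0.08,0]' >/dev/null; python3 chk.py 202; python3 -m handwheel '[0.1,0,0,0,0]' >/dev/null; python3 chk.py 202
```

```text
t 20.65 p [-83.1 106.4 107.6] ang 201.3 r 89.2 Fback 4.3 Fout 4.4 fy -4.8 op 24.0
t 20.77 p [-83.  106.4 107.5] ang 201.38 r 89.1 Fback 2.3 Fout 2.7 fy -4.6 op 23.9
```

```bash
python3 -m handwheel '[0.1,0,0.01,0.03,0, 0.1,0,0.01,0.03,0]' >/dev/null; python3 chk.py 202
python3 - <<'E'
from h import *
import cv2
im=cv2.cvtColor(capture("scene")["img"],cv2.COLOR_RGB2BGR)
cv2.imwrite(f"pics/scene9.png",cv2.resize(im[160:330,40:290],None,fx=3,fy=3,interpolation=cv2.INTER_CUBIC))
h=cv2.cvtColor(im,cv2.COLOR_BGR2HSV)[170:245,215:245]; m=cv2.inRange(h,(12,120,110),(30,255,255))
n,l,s,ct=cv2.connectedComponentsWithStats(m);print(s,ct)
E
```

```text
t 21.02 p [-83.  106.4 107.3] ang 201.5 r 89.2 Fback -0.7 Fout 1.9 fy -5.5 op 24.0
[[   0    0   30   75 2132]
 [  14   11    2    1    2]
 [  18   11    2    2    3]
 [   7   13    1    1    1]
 [  10   12    2    1    2]
 [   6   15    1    1    1]
 [  18   14    3    4    4]
 [   7   17    1    1    1]
 [  11   19    1    1    1]
 [  14   18    3    1    3]
 [   5   40   11   19  100]] [[14.69277674 36.6336773 ]
 [14.5        11.        ]
 [18.66666667 11.33333333]
 [ 7.         13.        ]
 [10.5        12.        ]
 [ 6.         15.        ]
 [19.25       15.5       ]
 [ 7.         17.        ]
 [11.         19.        ]
 [15.         18.        ]
 [10.41       48.87      ]]
```

View pics/scene9.png

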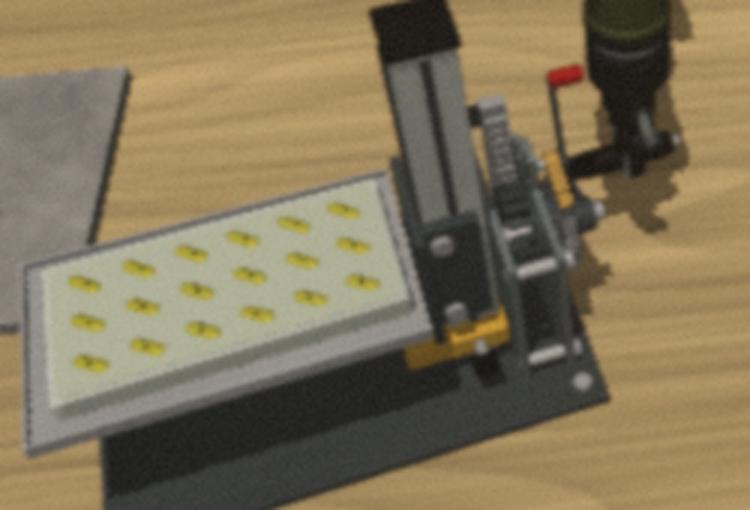

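```bash
python3 -m handwheel '[0.4,0,0,0,0, 0.7,0,0,0,0, 0.7,0,0,0,0, 0.7,0,0,0,0]'; python3 -m handwheel '[0.7,0,0,-2,0, 0.7,0,0,-5,0, 0.7,0.5,0,-9,0, 0.7,2,-1,-14,0, 0.7,4,-3,-19,0, 0.7,7,-6,-21,0, 0.7,10,-10,-22,0, 0.7,10,-10,-22,0]'
python3 - <<'E'
from h import *
import cv2
rep()
for n in ("scene","top"):
    im=cv2.cvtColor(capture(n)["img"],cv2.COLOR_RGB2BGR); cv2.imwrite(f"pics/{n}10.png",im)
im=cv2.imread("pics/scene10.png");cv2.imwrite("pics/scene10z.png",cv2.resize(im[150:330,20:290],None,fx=2.9,fy=2.9,interpolation=cv2.INTER_CUBIC))
E
```

```text
t: 21.58
position: [508.4, 34.0, 106.5]
tcp_rot: [180.0, -0.0, 102.4]
wrist_force: [-0.1, -0.5, 0.3]
opening: 60.0
t: 22.58
position: [386.1, 111.2, 327.1]
tcp_rot: [-180.0, -0.1, 102.7]
wrist_force: [0.3, -0.4, -0.8]
opening: 60.3
t 22.57 p [-186.   208.7  327.1] ang 134.83 r 263.8 Fback 0.5 Fout -0.7 fy -0.4 op 60.3
```

View pics/scene10z.png

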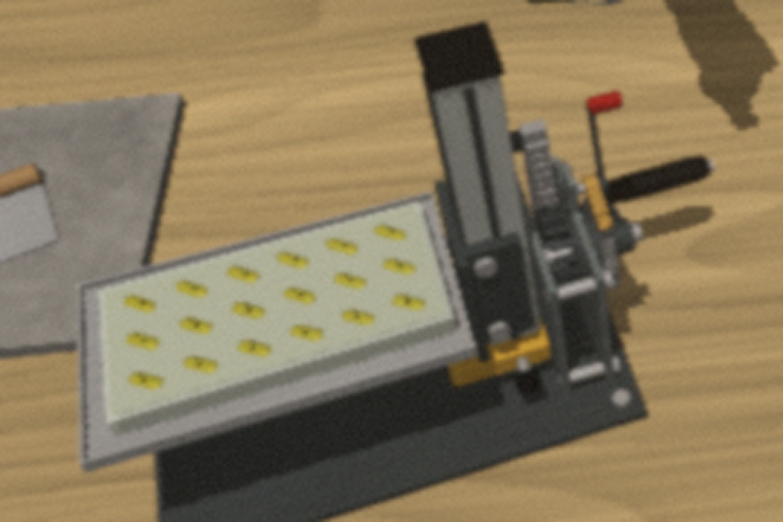

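View pics/top10.png

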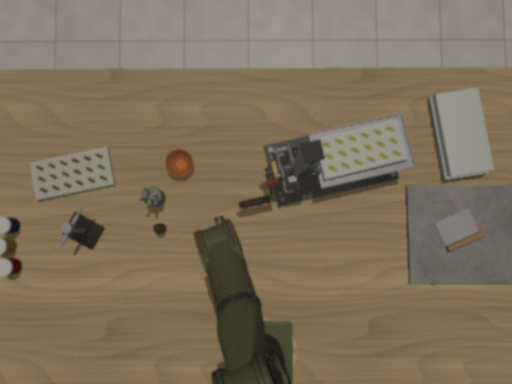

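The lift is down with the gripper clear: the knob is over, the mould is on the table, and the bowl (179,163), bottle (160,229) and brush pot (152,196) have not moved. I'll check the knob and handle end numerically, then hand in.

```bash
python3 - <<'E'
from h import *
S=capture("scene");T=capture("top")
z=lambda p:(20+(p[0]+.5)/2.9-.5,150+(p[1]+.5)/2.9-.5)
X,e=tri((S,z((604,102))),(T,(270.5,181.5)));print("knob",lift(X),e,"expect -45,39,272")
X,e=tri((S,z((710,165))),(T,(239,205.5)));print("hend",lift(X),e,"expect",90*np.cos(np.radians(201.3)),151,140+90*np.sin(np.radians(201.3)))
rep()
hand_in()
E
```

```text
knob [-47.4  39.8 268.7] [2.5, 2.5] expect -45,39,272
hend [-86.7 151.9 100.1] [0.8, 0.8] expect -83.8522104826994 151 107.30738925743192
t 22.77 p [-182.6  206.   326.3] ang 134.43 r 260.9 Fback -0.6 Fout -0.2 fy -0.6 op 59.8
the job is handed in; nothing more can be done
```

The table is down on its stop, the crank is released, and the job is handed in at about 23 s.

- **Trip lever:** I pushed the red knob over until it stalled on its stop at about 15 N along the push. Afterwards I measured it at lift (-47, 40, 269), against (-45, 39, 272) expected.
- **Pawl release:** I eased the crank up by at most about 0.04 rad (3.4 mm at the handle, from the measured tool position). The hand then carried about 10 N, and the camera showed the pawl raised. The load stayed on the hand below the starting angle, so the pawl was clear.
- **Lowering:** The crank turned back at about 10 to 13 mm/s at the handle, with 9 to 11 N on it throughout.
- **Landing:** The stop was felt about 43 mm down. The last step briefly pressed the handle the other way with about 8 N. I backed that off to about 0 N before letting go.
- **Last checks:** The gripper is clear of everything. The mould is on the table, and the bowl, bottle and brush pot are where they were.
- **One disagreement:** I triangulated the handle's end about 7 mm lower than the landing angle predicts. The same measurement before the start was already about 5 mm low, so I take it as mostly camera error.

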